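# Shut the coaster drawer and lock it with the knob under the shelf

## Robot

A 6-joint arm with a two-finger parallel gripper is mounted at the origin on a cart in front of the work surface, level with it; the furniture and walls round the work are solid. World frame = base frame: x ahead of the robot, y to its left, z up, the work surface at z = 0. Lengths are in m, angles in rad, forces in N, time in s.
With the tool pointing down it reaches from about 0.25 to 0.775 m from the base axis. Payload 4 kg.
Tool frame: the origin (TCP) lies midway between the tips of the shut fingers; the grasp point (between the pads) lies grip_point_offset behind it (grip_point_offset is the distance from the TCP to the grasp point, in m); z points along the fingers, y is the line along which they close (so a half turn about z gives the same grasp; the last joint's range is limited). The gripper opens to 94 mm and grips with 3 to 60 N. Pads are 16 mm wide; open, the fingers measure 119 mm over their backs; the gripper's body (75 mm by 177 mm) begins 78 mm behind the grasp point.
Start: joints at [-1.209, 0.087, 1.371, -0, 1.684, -0.103], TCP at [0.247, -0.492, 0.206] pointing down, gripper open.
Joint ranges: [-3.1, 3.1], [-0.76, 2.03], [0.27, 2.55], [-1.08, 4.22], [0.17, 2.65], [-2.57, 2.57]. Speed limits (rad/s): [2.79, 2.79, 3.14, 3.14, 3.14, 3.14].

## Interface

Orientations are given as [roll, pitch, yaw] about the fixed x, y, z axes, in that order (R = Rz(yaw) Ry(pitch) Rx(roll)).
In Python, from bench import * gives the robot as it stands. The module is installed in compiled form; this text tells all that it offers.
- The arm moves only by the tool apply_moves, never from a script. Its argument "commands" is a list of rows, each a list of 7 numbers: the turn, a rotation vector about the world's x, y, z in rad, then the shift along the world's x, y, z in m, then the opening in per cent of the stroke, from 0 (shut) to 100 (fully open). In form: [[ax, ay, az, x, y, z, jaw], ...]. A call has exactly 5 rows; each row is the pose to reach, as a shift and turn from the pose commanded when the call began; what a row does not reach only later rows make up. A row lasts 1/10 s, in which the tool goes at most 50 mm and 8.59 degrees, less where a joint would pass 70% of its speed; a pose out of reach is approached as far as the arm can. A call with a gripper value outside its range is refused whole. The fingers move at their own pace and stop on an object; the grip force is fixed at half the most. Time passes only in rows, so rows that repeat a pose let the fingers close, or fill a call up. It gives the time, the measured TCP pose, the force, the opening and the grip force at its end, in the units of the state.
- get_obs(): the state, without advancing time (a new reading comes with each control period).
- snapshot(name): name is "scene" or "top" or "wrist"; returns a dict with "pixels" (384x512x3 uint8, red, green, blue), "vertical_fov" (degrees; the focal length in pixels is half the picture's height over the tangent of half this angle, whatever the lens; pixels are square), "cx", "cy" (the principal point, pixels), "rvec" (rotation vector, rad) and "tvec" (3), from world to camera coordinates, as OpenCV has them. Camera axes: x right, y down, z forward; pixel columns grow to the right and rows downward; lengths in m; the calibration is good to about 2 mm. A picture is of the moment at which its call begins. There is no depth.
- close_job(): hands the job in; it is judged then, once.
Trained networks look in the newest picture that a camera, given by its name, has taken for a name from the list of things; names that differ only in an ending like _2 or _b are one class to them, and where a whole thing is asked for, a point or a joint stands for the part that bears it (a point fixed in the world has none). Each returns a list of dicts, best first, with "score" (0 to 1); they miss things now and then, are a little off and sometimes report something else, mostly with a low value. They report only what shows in the picture. A call takes as long as a camera call. They do not tell look-alikes from the thing itself.
- masks_of(camera, query): "mask" (384x512 bool, what is visible of it) and "extent" ([left, top, right, bottom] in pixels, round what is visible of it).
- place_of(camera, query): "pixel" ([column, row] in pixels: a listed point, or the origin of a listed thing).
The state is a dict: "time": time; "joint_positions": joint angles; "qvel": joint speeds; "joint_torque": joint torques, N m; "tool_pos": TCP position; "ee_rot": TCP orientation; "wrist_force": force on the tool from outside, world axes, zero at the start; "wrist_torque": the same for the moment, N m; "width": finger opening in m; "finger_force": force on a finger pad.
Only numpy, scipy, OpenCV 4.12 (cv2) and the standard library are available. Lean on these libraries where they do the work, as an engineer would, in place of code of your own. Each camera call takes 0.05 s, during which the arm holds its last target. There are 200 camera calls.

## Task

With the closed fingers, pushing and never pinching, press the coaster drawer gently home under the little shelf riser until it meets its back stop. Then turn the knob on the underside of the shelf by pushing its lever from left to right until you feel its cam grip the drawer firmly, and force it no further. Let go, leaving the drawer home and gripped and the spice jar and kitchen timer where they stand.

Things in the scene. Friction and masses are not known exactly. Their poses are not given: they have to be found in the camera images.
- riser: Fixed wooden shelf riser, 220 deep (x), 213 wide (y), 90 mm high. Origin on the worktop below mid depth; x points from its open front inward, y to its left, z up. Board: front edge x=-110, underside z=78, top z=90; side panels start at x=-55. Canister (105 tall) and salt cellar fixed on top behind x=5. The guide strip right of the drawer sits several mm differently each time, unmeasured.
- drawer: Loose open wooden drawer, 190 (x) x 110 (y) x 45 mm, 0.4 to 0.9 kg, two coasters in it, slides on the worktop with 2 to 8 mm side play; starts 38 to 70 mm out. Origin: centre of underside, axes as the riser's. Home, back against a rigid stop: origin at x=-27 mm in the riser's frame, front 12 mm ahead of the board's edge.
- pull (a point): Middle of the front end of the drawer's round metal pull (22 mm across, sticking out 22 mm from the middle of the drawer front), 26 mm above the worktop, on the drawer's x axis 117 mm ahead of its origin.
- turn_knob (a joint): Knob turn, rad, 0 to 1.7; starts 0 to 0.2 (released), grows as the lever end goes from left to right (anticlockwise from above). Friction 0.12 Nm holds it. The cam slides the drawer aside, then squeezes it on the right guide strip: this bite lies anywhere from 0.6 to 1.3, unmeasured, felt near the lever end as a rise from some 2 N to 6 to 9 N (firm grip) within 0.1 rad.
- knob_axis (a point): Point on the knob's vertical axis at the lever's mid height, under the board, 25 mm behind its front edge and 62 mm left of the riser's x axis; 63.5 mm above the worktop. The round knob here is 38 mm across.
- lever_end (a point): Tip of the knob's metal lever, a straight bar 12 mm wide and 12 mm high (57.5 to 69.5 mm above the worktop) that reaches level from the knob out past the board's front edge; tip 95 mm from the knob axis. At 0 it points 0.85 rad to the left of straight out of the front. The drawer passes below it. More than 15 N on it, also by pinching, strains it.
- lever_knob: The metal knob hanging under the board left of the drawer, with its lever and, at its lower end, its cam: an eccentric disc 40 mm across, centre 10 mm off the axis, 11 to 37 mm above the worktop. Origin on the knob's axis 75 mm above the worktop; it turns with the knob, axes as the riser's at 0.
- spice_jar: Loose small spice jar, 43 mm across, 90 mm tall, standing at the left of the riser. Origin at the centre of its underside.
- kitchen_timer: Loose kitchen timer, 61 mm across, 60 mm tall, on the worktop to the right in front. Origin at the centre of its underside.
Not all that is in view belongs to the job. There is more than one size of the drawer; the one meant has the size given above.

How it is judged:
On the way, in this order (a step that is already met when the one before it is completed fails the run):
1. the drawer is pushed home, the knob still released (x of drawer in the frame of riser above -0.031 m and linear speed of drawer below 0.01 m/s and value of joint turn_knob below 0.4 rad), for 0.2 s.
2. the knob is turned until its cam grips the drawer (x of drawer in the frame of riser above -0.031 m and linear speed of drawer below 0.01 m/s and contact force between lever_knob and drawer above 10 N), for 0.2 s.
At the end, for the whole second after the job is handed in: The drawer is at rest within 4 mm of its home place, the knob is turned on (beyond 0.4 rad) and its cam presses on the drawer's side with more than 10 N (all of step 2 and value of joint turn_knob above 0.4 rad); the robot touches nothing.
It fails at once if the lever is forced: more than 15 N on it (contact force between any of the fingers, the arm and lever_knob above 15 N).
It fails at once if the drawer is shoved with more than 25 N (contact force between any of the fingers, the arm and drawer above 25 N).
It fails at once if the spice jar or the timer is moved by more than 15 mm (distance of any of spice_jar, kitchen_timer from where it was at the start of the episode above 0.015 m).
It also fails if it takes over 67 s, if anything falls off the work surface, if the arm or the gripper's body presses on something with over 40 N, if the wrist force passes 120 N, or if a joint passes its speed limit or range.

## Working session

There is one attempt and no reset: what is moved stays moved. The work goes in short steps, Python scripts to look and compute and a tool call to move; the robot and the scene stay as the last step left them, time stands still between calls to the robot, and variables do not carry over. Pictures are saved under pics/ and viewed, at most 10 in all, crops included, and the job is handed in when it is done.

Besides the shell and the picture viewer there is one more tool, called after "Emit:" in YAML: its name, and indented under it one key for each argument. apply_moves: Moves the arm, as the interface text tells. Its arguments: {"type":"object","properties":{"commands":{"type":"array"}},"required":["commands"]}

```bash
mkdir -p pics
cat > h.py <<'E'
from bench import *
import numpy as np, cv2
def cam(s):
    f=s["pixels"].shape[0]/2/np.tan(np.radians(s["vertical_fov"])/2)
    K=np.array([[f,0,s["cx"]],[0,f,s["cy"]],[0,0,1.]])
    R=cv2.Rodrigues(np.array(s["rvec"],float))[0]; return K,R,np.array(s["tvec"],float).ravel()
def ray(s,p,z):
    K,R,t=cam(s); d=R.T@np.linalg.solve(K,[p[0],p[1],1.]); c=-R.T@t
    return c+d*(z-c[2])/d[2]
def proj(s,P):
    K,R,t=cam(s); q=K@(R@np.array(P,float)+t); return q[:2]/q[2]
def save(s,n): cv2.imwrite("pics/"+n+".png",s["pixels"][:,:,::-1])
E
python3 - <<'E'
from h import *
import pickle
S={}
for c in ["scene","top"]:
    s=snapshot(c);S[c]=s;save(s,c+"0")
    print(c,"campos",(-cam(s)[1].T@cam(s)[2]).round(3))
    for q,z in [("riser",0),("drawer",0),("pull",.026),("knob_axis",.0635),("lever_end",.0635),("spice_jar",0),("kitchen_timer",0)]:
        print(q,[(round(d["score"],2),np.round(d["pixel"]),ray(s,d["pixel"],z).round(3)) for d in place_of(c,q)[:3]])
pickle.dump(S,open("S.pkl","wb"))
o=get_obs();print(o)
a=np.hstack([S["scene"]["pixels"],S["top"]["pixels"]])
E
```

```text
scene campos [-0.002  0.842  0.579]
riser [(0.58, array([210., 210.]), array([0.641, 0.064, 0.   ]))]
drawer [(0.74, array([289., 190.]), array([ 0.518, -0.161,  0.   ])), (0.59, array([236., 213.]), array([0.574, 0.036, 0.   ]))]
pull [(0.97, array([270., 196.]), array([ 0.521, -0.051,  0.026]))]
knob_axis [(0.83, array([224., 205.]), array([0.556, 0.111, 0.064])), (0.32, array([279., 214.]), array([0.421, 0.072, 0.064]))]
lever_end [(0.66, array([232., 226.]), array([0.483, 0.179, 0.064]))]
spice_jar [(0.94, array([168., 237.]), array([0.646, 0.223, 0.   ]))]
kitchen_timer [(0.9, array([341., 186.]), array([ 0.4  , -0.271,  0.   ]))]
top campos [ 0.328 -0.046  1.18 ]
riser [(0.71, array([230., 161.]), array([0.649, 0.052, 0.   ]))]
drawer [(0.76, array([303., 218.]), array([ 0.521, -0.151,  0.   ])), (0.75, array([227., 191.]), array([0.568, 0.048, 0.   ]))]
pull [(0.77, array([268., 207.]), array([ 0.534, -0.058,  0.026])), (0.58, array([227., 236.]), array([0.452, 0.032, 0.026]))]
knob_axis [(0.78, array([199., 192.]), array([0.547, 0.11 , 0.063]))]
lever_end [(0.65, array([174.,
[... 316 characters left out ...]
, 'joint_positions': array([-1.20910712e+00,  8.71630470e-02,  1.37064406e+00, -4.16044221e-06,
        1.68360579e+00, -1.03136659e-01]), 'qvel': array([ 1.75418424e-04, -1.16393857e-03,  1.84012921e-03, -5.38429254e-04,
        1.20372177e-03, -8.13194431e-05]), 'joint_torque': array([-5.36294792e-04, -3.39992452e+01, -3.02575850e+01,  7.16543058e-02,
        2.35324621e-02,  3.48468816e-06]), 'tool_pos': array([ 0.24653638, -0.49169068,  0.20555451]), 'ee_rot': array([3.14141428e+00, 2.26184469e-05, 4.64825391e-01]), 'wrist_force': array([0.44522717, 0.63456738, 0.23385848]), 'wrist_torque': array([-0.00171794,  0.0075783 ,  0.03057943]), 'finger_force': 0.0, 'width': 0.09384981252373066}
```

View pics/scene0.png

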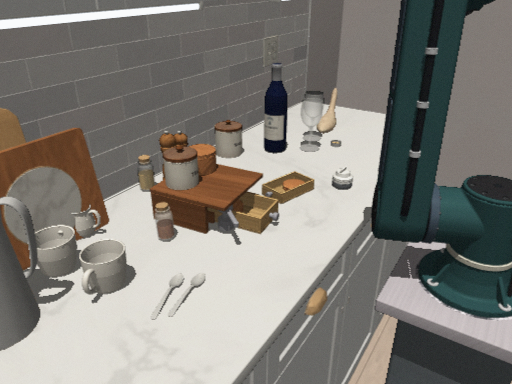

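View pics/top0.png

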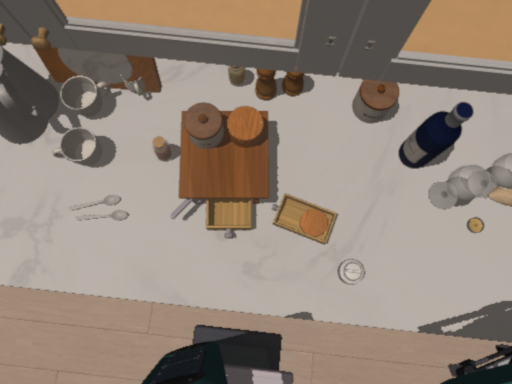

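Run:
```python
from h import *
import pickle
S=pickle.load(open("S.pkl","rb"))
a=S["top"]["pixels"][100:250,150:300,::-1]; b=S["scene"]["pixels"][150:250,130:290,::-1]
cv2.imwrite("pics/c1.png",cv2.resize(a,(600,600),interpolation=cv2.INTER_CUBIC))
cv2.imwrite("pics/c2.png",cv2.resize(b,(800,500),interpolation=cv2.INTER_CUBIC))
```

```text
(no output)
```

View pics/c1.png

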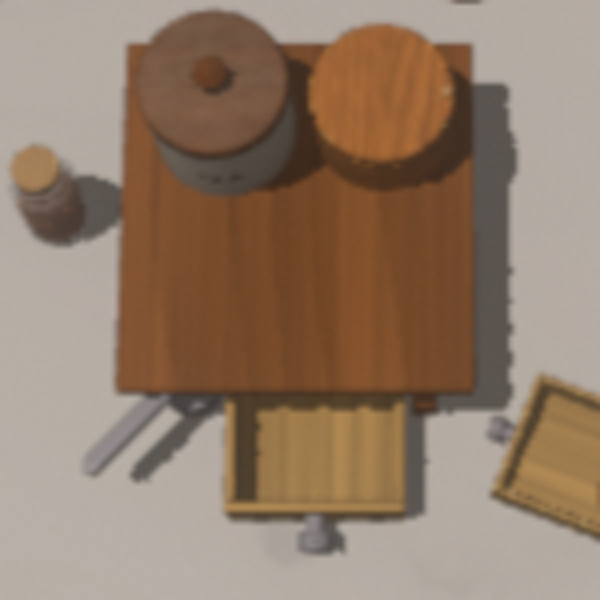

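View pics/c2.png

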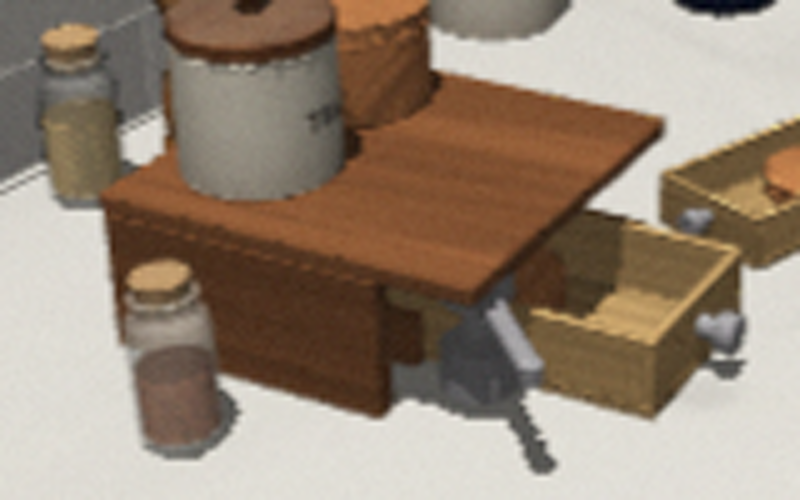

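Run:
```python
from h import *
import pickle
S=pickle.load(open("S.pkl","rb"));s=S["top"]
P=lambda u,v,z:ray(s,(150+u/4-.4,100+v/4-.4),z).round(4)
for n,u,v,z in [("FL",117,391,.09),("FR",473,391,.09),("BR",472,44,.09),("BL",128,44,.09),("dL",224,516,.045),("dR",404,516,.045),("pull",318,552,.026),("lev",88,470,.0695),("lev2",98,476,.0635)]: print(n,P(u,v,z))
s=S["scene"]
P=lambda u,v,z:ray(s,(130+u/5-.4,150+v/5-.4),z).round(4)
for n,u,v,z in [("FL",473,297,.09),("FR",663,122,.09),("BL",103,198,.09),("dL",655,340,.045),("dR",742,252,.045),("pull",735,330,.026),("lev",533,372,.0635)]: print(n,P(u,v,z))
```

```text
FL [0.5227 0.1523 0.09  ]
FR [ 0.5458 -0.0561  0.09  ]
BR [ 0.7619 -0.0329  0.09  ]
BL [0.7383 0.177  0.09  ]
dL [0.4616 0.0851 0.045 ]
dR [ 0.4736 -0.023   0.045 ]
pull [0.4482 0.0272 0.026 ]
lev [0.477  0.1662 0.0695]
lev2 [0.4749 0.1609 0.0635]
FL [0.5167 0.1623 0.09  ]
FR [ 0.5434 -0.0469  0.09  ]
BL [0.7324 0.1833 0.09  ]
dL [0.4654 0.0854 0.045 ]
dR [ 0.4745 -0.0151  0.045 ]
pull [0.4533 0.028  0.026 ]
lev [0.481  0.166  0.0635]
```

The riser's front board corners are at about (179,197) and (268,197) in the top picture. The right drawer's pull is at about (229,237). The look-alike drawer stands to its right, at about (305,218). Riser yaw is about 0.112. The fingers go in front of the drawer next.

Emit:
apply_moves:
  commands:
    - [0, 0, -0.1, 0.012, 0.048, 0, 0]
    - [0, 0, -0.2, 0.024, 0.096, 0, 0]
    - [0, 0, -0.3, 0.036, 0.144, 0, 0]
    - [0, 0, -0.353, 0.048, 0.192, 0, 0]
    - [0, 0, -0.353, 0.06, 0.24, 0, 0]

```text
time: 1.3
tool_pos: [0.3066, -0.2499, 0.2056]
ee_rot: [3.141, -0.001, 0.11]
wrist_force: [0.9, 0.3, -0.0]
width: 0.0575
finger_force: 0.0
```

Emit:
apply_moves:
  commands:
    - [0, 0, 0, 0.012, 0.048, 0, 0]
    - [0, 0, 0, 0.024, 0.096, 0, 0]
    - [0, 0, 0, 0.036, 0.144, 0, 0]
    - [0, 0, 0, 0.048, 0.192, 0, 0]
    - [0, 0, 0, 0.06, 0.24, 0, 0]

```text
time: 1.8
tool_pos: [0.3666, -0.0097, 0.206]
ee_rot: [3.141, -0.002, 0.111]
wrist_force: [1.0, 0.1, 0.3]
width: 0.0175
finger_force: 0.0
```

Run:
```python
from h import *
import pickle
o=get_obs();print(o["time"],o["tool_pos"],o["ee_rot"],o["wrist_force"],o["width"])
try: print(grip_point_offset)
except Exception as e: print(e)
s=snapshot("wrist");save(s,"w0");pickle.dump(s,open("w0.pkl","wb"))
print("campos",(-cam(s)[1].T@cam(s)[2]).round(3))
for q,z in [("pull",.026),("lever_end",.0635),("knob_axis",.0635)]:
    print(q,[(round(d["score"],2),np.round(d["pixel"]),ray(s,d["pixel"],z).round(3)) for d in place_of("wrist",q)[:3]])
```

```text
1.8 [ 0.36659206 -0.00974     0.20598598] [ 3.14085110e+00 -1.82929353e-03  1.11426620e-01] [1.01671425 0.11710159 0.3113738 ] 0.017537390733045284
0.0188
campos [ 0.443 -0.002  0.385]
pull [(0.76, array([316.,  46.]), array([ 0.538, -0.07 ,  0.026])), (0.56, array([227., 112.]), array([0.45 , 0.031, 0.026]))]
lever_end [(0.77, array([108.,  69.]), array([0.48 , 0.164, 0.064]))]
knob_axis [(0.87, array([159.,   2.]), array([0.552, 0.109, 0.064]))]
```

View pics/w0.png

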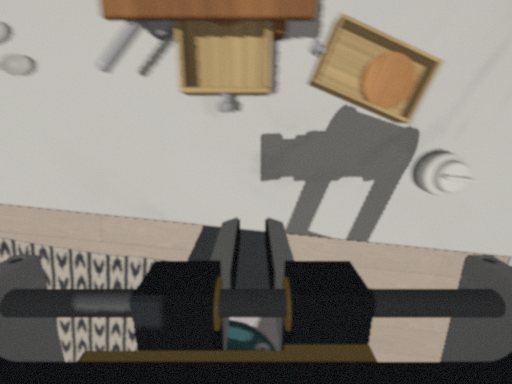

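The wrist picture shows the pull at (227,105), the lever tip at about (103,67) and the board's front edge at row 17. This agrees with the estimates, so I lower the fingers in front of the pull.

Emit:
apply_moves:
  commands:
    - [0, 0, 0, 0.01, 0.009, -0.04, 0]
    - [0, 0, 0, 0.02, 0.018, -0.085, 0]
    - [0, 0, 0, 0.03, 0.027, -0.13, 0]
    - [0, 0, 0, 0.04, 0.036, -0.17, 0]
    - [0, 0, 0, 0.048, 0.037, -0.187, 0]

```text
time: 2.5
tool_pos: [0.4116, 0.0239, 0.0142]
ee_rot: [-3.141, 0.007, 0.108]
wrist_force: [0.9, -0.8, -0.2]
width: 0.0003
finger_force: 0.0
```

Emit:
apply_moves:
  commands:
    - [0, 0, 0, 0.004, 0.0005, 0, 0]
    - [0, 0, 0, 0.008, 0.001, 0, 0]
    - [0, 0, 0, 0.012, 0.0015, 0, 0]
    - [0, 0, 0, 0.016, 0.002, 0, 0]
    - [0, 0, 0, 0.02, 0.0023, 0, 0]

```text
time: 3.0
tool_pos: [0.4358, 0.0273, 0.0199]
ee_rot: [3.141, -0.003, 0.111]
wrist_force: [0.7, -0.1, -0.5]
width: 0.0007
finger_force: 0.0
```

Emit:
apply_moves:
  commands:
    - [0, 0, 0, 0.003, 0.0003, 0, 0]
    - [0, 0, 0, 0.006, 0.0007, 0, 0]
    - [0, 0, 0, 0.009, 0.001, 0, 0]
    - [0, 0, 0, 0.012, 0.0013, 0, 0]
    - [0, 0, 0, 0.015, 0.0017, 0, 0]

```text
time: 3.5
tool_pos: [0.4466, 0.0292, 0.0182]
ee_rot: [3.142, 0.007, 0.112]
wrist_force: [-8.4, -1.6, 6.4]
width: 0.0005
finger_force: 4.0
```

Emit:
apply_moves:
  commands:
    - [0, 0, 0, 0.003, 0.0003, 0, 0]
    - [0, 0, 0, 0.006, 0.0007, 0, 0]
    - [0, 0, 0, 0.009, 0.001, 0, 0]
    - [0, 0, 0, 0.012, 0.0013, 0, 0]
    - [0, 0, 0, 0.015, 0.0017, 0, 0]

```text
time: 4.0
tool_pos: [0.4616, 0.0309, 0.0182]
ee_rot: [-3.142, 0.007, 0.112]
wrist_force: [-7.5, -1.0, 6.4]
width: 0.0004
finger_force: 3.9
```

Emit:
apply_moves:
  commands:
    - [0, 0, 0, 0.003, 0.0003, 0, 0]
    - [0, 0, 0, 0.006, 0.0007, 0, 0]
    - [0, 0, 0, 0.009, 0.001, 0, 0]
    - [0, 0, 0, 0.012, 0.0013, 0, 0]
    - [0, 0, 0, 0.014, 0.0016, 0, 0]

```text
time: 4.5
tool_pos: [0.4757, 0.0325, 0.0182]
ee_rot: [-3.142, 0.007, 0.112]
wrist_force: [-7.6, -0.8, 4.7]
width: 0.0001
finger_force: 4.0
```

Emit:
apply_moves:
  commands:
    - [0, 0, 0, 0.0015, 0.0002, 0, 0]
    - [0, 0, 0, 0.003, 0.0003, 0, 0]
    - [0, 0, 0, 0.0045, 0.0005, 0, 0]
    - [0, 0, 0, 0.006, 0.0007, 0, 0]
    - [0, 0, 0, 0.007, 0.0008, 0, 0]

```text
time: 5.0
tool_pos: [0.4826, 0.0334, 0.0182]
ee_rot: [-3.141, 0.007, 0.112]
wrist_force: [-8.2, -1.6, 6.1]
width: 0.0006
finger_force: 3.9
```

Emit:
apply_moves:
  commands:
    - [0, 0, 0, 0.001, 0.0001, 0, 0]
    - [0, 0, 0, 0.002, 0.0002, 0, 0]
    - [0, 0, 0, 0.003, 0.0003, 0, 0]
    - [0, 0, 0, 0.004, 0.0004, 0, 0]
    - [0, 0, 0, 0.005, 0.0006, 0, 0]

```text
time: 5.5
tool_pos: [0.4875, 0.0339, 0.0182]
ee_rot: [-3.142, 0.007, 0.112]
wrist_force: [-7.8, -1.5, 5.9]
width: 0.0005
finger_force: 3.9
```

Emit:
apply_moves:
  commands:
    - [0, 0, 0, 0.0008, 0.0001, 0, 0]
    - [0, 0, 0, 0.0016, 0.0002, 0, 0]
    - [0, 0, 0, 0.0024, 0.0003, 0, 0]
    - [0, 0, 0, 0.0032, 0.0004, 0, 0]
    - [0, 0, 0, 0.004, 0.0005, 0, 0]

```text
time: 6.0
tool_pos: [0.4915, 0.0345, 0.0182]
ee_rot: [-3.142, 0.007, 0.112]
wrist_force: [-7.5, -0.3, 6.3]
width: 0.0007
finger_force: 3.9
```

Emit:
apply_moves:
  commands:
    - [0, 0, 0, 0.0006, 0.0001, 0, 0]
    - [0, 0, 0, 0.0012, 0.0001, 0, 0]
    - [0, 0, 0, 0.0018, 0.0002, 0, 0]
    - [0, 0, 0, 0.0024, 0.0003, 0, 0]
    - [0, 0, 0, 0.003, 0.0003, 0, 0]

```text
time: 6.5
tool_pos: [0.4919, 0.0345, 0.0182]
ee_rot: [-3.141, 0.013, 0.112]
wrist_force: [-14.6, -1.2, 12.2]
width: 0.0005
finger_force: 7.7
```

The drawer met its stop: measured TCP x is -0.151 in the riser's frame, as expected. Next I back off, lift and go over to the left of the lever.

Emit:
apply_moves:
  commands:
    - [0, 0, 0, -0.002, -0.0002, 0, 0]
    - [0, 0, 0, -0.006, -0.0007, 0, 0]
    - [0, 0, 0, -0.02, -0.0022, 0, 0]
    - [0, 0, 0, -0.02, -0.0022, 0.045, 0]
    - [0, 0, 0, -0.02, -0.0022, 0.09, 0]

```text
time: 7.0
tool_pos: [0.4753, 0.0329, 0.107]
ee_rot: [-3.141, 0.005, 0.112]
wrist_force: [0.6, -0.3, -0.7]
width: 0.0007
finger_force: 0.0
```

Emit:
apply_moves:
  commands:
    - [0, 0, 0, 0, 0, 0.03, 0]
    - [0, 0, 0, 0.004, 0.04, 0.03, 0]
    - [0, 0, 0, 0.008, 0.08, 0.03, 0]
    - [0, 0, 0, 0.012, 0.125, 0.03, 0]
    - [0, 0, 0, 0.016, 0.166, 0.03, 0]

```text
time: 7.5
tool_pos: [0.4939, 0.2006, 0.1388]
ee_rot: [-3.141, -0.002, 0.112]
wrist_force: [0.4, -0.7, -0.1]
width: 0.0009
finger_force: 0.0
```

Run:
```python
from h import *
import pickle
s=snapshot("wrist");save(s,"w1");pickle.dump(s,open("w1.pkl","wb"))
for q,z in [("pull",.026),("lever_end",.0635),("knob_axis",.0635)]:
    print(q,[(round(d["score"],2),np.round(d["pixel"]),ray(s,d["pixel"],z).round(3)) for d in place_of("wrist",q)[:3]])
s2=snapshot("top")
for q,z in [("pull",.026),("lever_end",.0635),("knob_axis",.0635)]:
    print(q,[(round(d["score"],2),np.round(d["pixel"]),ray(s2,d["pixel"],z).round(3)) for d in place_of("top",q)[:3]])
o=get_obs();print(o["time"],o["tool_pos"],o["ee_rot"],o["wrist_force"])
```

```text
pull [(0.77, array([396., 198.]), array([0.504, 0.035, 0.026])), (0.72, array([490., 174.]), array([ 0.542, -0.063,  0.026]))]
lever_end [(0.71, array([277., 216.]), array([0.479, 0.173, 0.064])), (0.4, array([396.,  67.]), array([0.63 , 0.088, 0.064]))]
knob_axis [(0.87, array([350., 151.]), array([0.553, 0.112, 0.064]))]
pull [(0.9, array([229., 215.]), array([0.503, 0.035, 0.026])), (0.56, array([270., 207.]), array([ 0.534, -0.064,  0.026]))]
lever_end [(0.5, array([176., 218.]), array([0.476, 0.158, 0.063])), (0.31, array([228., 216.]), array([0.496, 0.033, 0.063]))]
knob_axis [(0.69, array([195., 190.]), array([0.549, 0.121, 0.063]))]
7.9 [0.49366553 0.19743062 0.13850751] [ 3.14118309e+00 -1.18214872e-04  1.10043303e-01] [-0.94591418  0.27530966  0.36054868]
```

View pics/w1.png

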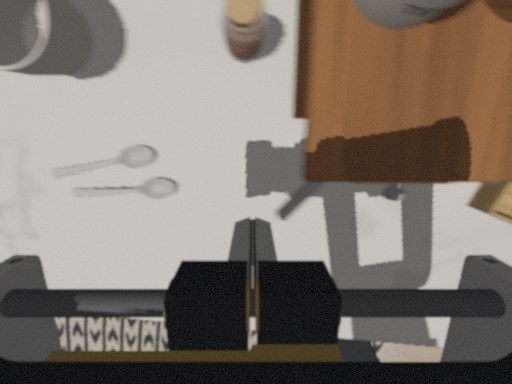

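The lever runs from (315,183) to its tip at (281,215), at a turn of about 0.06. The fingertips at (253,222) are clear to its left. I lower them straight down.

Emit:
apply_moves:
  commands:
    - [0, 0, 0, 0, 0, -0.03, 0]
    - [0, 0, 0, 0, 0, -0.06, 0]
    - [0, 0, 0, 0, 0, -0.08, 0]
    - [0, 0, 0, 0, 0, -0.086, 0]
    - [0, 0, 0, 0, 0, -0.086, 0]

```text
time: 8.4
tool_pos: [0.4931, 0.1976, 0.0518]
ee_rot: [3.141, 0.002, 0.11]
wrist_force: [0.2, -0.3, 0.4]
width: 0.0005
finger_force: 0.0
```

Emit:
apply_moves:
  commands:
    - [0, 0, 0, 0.0004, -0.003, 0, 0]
    - [0, 0, 0, 0.0008, -0.006, 0, 0]
    - [0, 0, 0, 0.0011, -0.009, 0, 0]
    - [0, 0, 0, 0.0014, -0.012, 0, 0]
    - [0, 0, 0, 0.0017, -0.015, 0, 0]

```text
time: 8.9
tool_pos: [0.4955, 0.1834, 0.0529]
ee_rot: [3.142, -0.001, 0.112]
wrist_force: [0.1, 0.9, -0.0]
width: 0.0005
finger_force: 0.0
```

Emit:
apply_moves:
  commands:
    - [0, 0, 0, -0.003, -0.0038, 0, 0]
    - [0, 0, 0, -0.006, -0.0076, 0, 0]
    - [0, 0, 0, -0.009, -0.0114, 0, 0]
    - [0, 0, 0, -0.012, -0.0152, 0, 0]
    - [0, 0, 0, -0.0148, -0.0188, 0, 0]

```text
time: 9.4
tool_pos: [0.4803, 0.1646, 0.0526]
ee_rot: [-3.142, -0.0, 0.112]
wrist_force: [1.1, 0.7, 0.1]
width: 0.0006
finger_force: 0.7
```

Emit:
apply_moves:
  commands:
    - [0, 0, 0, -0.0014, -0.0034, 0, 0]
    - [0, 0, 0, -0.0028, -0.0069, 0, 0]
    - [0, 0, 0, -0.004, -0.0104, 0, 0]
    - [0, 0, 0, -0.0052, -0.0138, 0, 0]
    - [0, 0, 0, -0.0062, -0.0173, 0, 0]

```text
time: 9.9
tool_pos: [0.4739, 0.1477, 0.0525]
ee_rot: [-3.141, 0.0, 0.112]
wrist_force: [-0.5, 2.6, 1.4]
width: 0.0005
finger_force: 1.3
```

Run:
```python
from h import *
s=snapshot("wrist");save(s,"w2")
cv2.imwrite("pics/w2.png",s["pixels"][120:340,180:420,::-1].repeat(2,0).repeat(2,1))
print([(round(d["score"],2),np.round(d["pixel"]),ray(s,d["pixel"],.0635).round(3)) for d in place_of("wrist","lever_end")[:3]])
```

```text
[(0.82, array([280., 255.]), array([0.462, 0.126, 0.064]))]
```

View pics/w2.png

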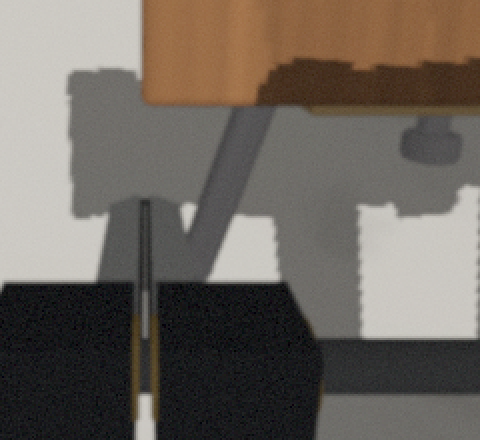

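The lever touches the right side of the fingers, with its tip at about (0.46,0.127). That puts the turn at about 0.57, so I now make small steps and watch the force.

Emit:
apply_moves:
  commands:
    - [0, 0, 0, -0.0002, -0.001, 0, 0]
    - [0, 0, 0, -0.0004, -0.002, 0, 0]
    - [0, 0, 0, -0.0005, -0.003, 0, 0]
    - [0, 0, 0, -0.0006, -0.004, 0, 0]
    - [0, 0, 0, -0.0007, -0.005, 0, 0]

```text
time: 10.5
tool_pos: [0.4732, 0.1425, 0.0523]
ee_rot: [-3.142, 0.001, 0.112]
wrist_force: [-1.8, 2.3, 0.5]
width: 0.0002
finger_force: 1.3
```

Emit:
apply_moves:
  commands:
    - [0, 0, 0, -0.0002, -0.001, 0, 0]
    - [0, 0, 0, -0.0004, -0.002, 0, 0]
    - [0, 0, 0, -0.0005, -0.003, 0, 0]
    - [0, 0, 0, -0.0006, -0.004, 0, 0]
    - [0, 0, 0, -0.0007, -0.005, 0, 0]

```text
time: 11.0
tool_pos: [0.4726, 0.1374, 0.0523]
ee_rot: [3.142, 0.001, 0.112]
wrist_force: [-1.7, 3.2, 0.1]
width: 0.0008
finger_force: 1.3
```

Emit:
apply_moves:
  commands:
    - [0, 0, 0, -0.0003, -0.001, 0, 0]
    - [0, 0, 0, -0.0006, -0.002, 0, 0]
    - [0, 0, 0, -0.0009, -0.003, 0, 0]
    - [0, 0, 0, -0.0012, -0.004, 0, 0]
    - [0, 0, 0, -0.0015, -0.005, 0, 0]

```text
time: 11.5
tool_pos: [0.4718, 0.1324, 0.0525]
ee_rot: [3.141, -0.001, 0.112]
wrist_force: [0.8, 2.5, -1.7]
width: 0.0004
finger_force: 1.2
```

Emit:
apply_moves:
  commands:
    - [0, 0, 0, -0.0003, -0.0008, 0, 0]
    - [0, 0, 0, -0.0006, -0.0016, 0, 0]
    - [0, 0, 0, -0.0009, -0.0024, 0, 0]
    - [0, 0, 0, -0.0012, -0.0032, 0, 0]
    - [0, 0, 0, -0.0015, -0.004, 0, 0]

```text
time: 12.0
tool_pos: [0.4703, 0.1285, 0.0529]
ee_rot: [3.141, -0.001, 0.112]
wrist_force: [1.8, 2.1, 0.4]
width: 0.0002
finger_force: 1.2
```

Emit:
apply_moves:
  commands:
    - [0, 0, 0, -0.0003, -0.0009, 0, 0]
    - [0, 0, 0, -0.0006, -0.0018, 0, 0]
    - [0, 0, 0, -0.0009, -0.0027, 0, 0]
    - [0, 0, 0, -0.0012, -0.0036, 0, 0]
    - [0, 0, 0, -0.0015, -0.0045, 0, 0]

```text
time: 12.5
tool_pos: [0.4684, 0.124, 0.0525]
ee_rot: [3.141, -0.0, 0.112]
wrist_force: [0.9, 2.0, 0.7]
width: 0.0004
finger_force: 1.2
```

Emit:
apply_moves:
  commands:
    - [0, 0, 0, -0.0002, -0.0009, 0, 0]
    - [0, 0, 0, -0.0004, -0.0018, 0, 0]
    - [0, 0, 0, -0.0006, -0.0027, 0, 0]
    - [0, 0, 0, -0.0008, -0.0036, 0, 0]
    - [0, 0, 0, -0.001, -0.0045, 0, 0]

```text
time: 13.0
tool_pos: [0.4673, 0.1196, 0.0524]
ee_rot: [-3.141, -0.0, 0.112]
wrist_force: [1.4, 3.0, 0.1]
width: 0.0007
finger_force: 1.4
```

Emit:
apply_moves:
  commands:
    - [0, 0, 0, -0.0003, -0.0008, 0, 0]
    - [0, 0, 0, -0.0006, -0.0016, 0, 0]
    - [0, 0, 0, -0.0009, -0.0024, 0, 0]
    - [0, 0, 0, -0.0012, -0.0032, 0, 0]
    - [0, 0, 0, -0.0015, -0.004, 0, 0]

```text
time: 13.5
tool_pos: [0.4658, 0.1155, 0.0525]
ee_rot: [-3.142, 0.0, 0.112]
wrist_force: [1.1, 3.1, -1.4]
width: 0.0003
finger_force: 1.4
```

Emit:
apply_moves:
  commands:
    - [0, 0, 0, -0.0003, -0.0008, 0, 0]
    - [0, 0, 0, -0.0006, -0.0016, 0, 0]
    - [0, 0, 0, -0.0009, -0.0024, 0, 0]
    - [0, 0, 0, -0.0012, -0.0032, 0, 0]
    - [0, 0, 0, -0.0015, -0.004, 0, 0]

```text
time: 14.0
tool_pos: [0.4648, 0.1128, 0.0527]
ee_rot: [-3.139, -0.002, 0.112]
wrist_force: [2.6, 6.7, -1.9]
width: 0.0003
finger_force: 3.0
```

Emit:
apply_moves:
  commands:
    - [0, 0, 0, -0.0001, -0.0003, 0, 0]
    - [0, 0, 0, -0.0002, -0.0006, 0, 0]
    - [0, 0, 0, -0.0003, -0.001, 0, 0]
    - [0, 0, 0, -0.0003, -0.001, 0, 0]
    - [0, 0, 0, -0.0003, -0.001, 0, 0]

```text
time: 14.5
tool_pos: [0.4647, 0.1121, 0.0527]
ee_rot: [-3.138, -0.002, 0.112]
wrist_force: [3.8, 7.2, -1.4]
width: 0.0003
finger_force: 3.2
```

The grip is firm at about 8 N. I ease off to the left and lift clear.

Emit:
apply_moves:
  commands:
    - [0, 0, 0, 0.0002, 0.002, 0, 0]
    - [0, 0, 0, 0.0004, 0.004, 0, 0]
    - [0, 0, 0, -0.001, 0.01, 0, 0]
    - [0, 0, 0, -0.002, 0.02, 0, 0]
    - [0, 0, 0, -0.003, 0.03, 0, 0]

```text
time: 15.0
tool_pos: [0.4606, 0.141, 0.0523]
ee_rot: [3.141, 0.001, 0.111]
wrist_force: [-0.3, 0.2, 0.0]
width: 0.0
finger_force: 0.0
```

Emit:
apply_moves:
  commands:
    - [0, 0, 0, 0, 0, 0.03, 0]
    - [0, 0, 0, 0, 0, 0.06, 0]
    - [0, 0, 0, -0.02, 0, 0.1, 0]
    - [0, 0, 0, -0.05, 0, 0.13, 0]
    - [0, 0, 0, -0.08, 0, 0.14, 0]

```text
time: 15.5
tool_pos: [0.3817, 0.1413, 0.1965]
ee_rot: [-3.141, -0.006, 0.112]
wrist_force: [-0.0, 0.5, -0.3]
width: 0.0002
finger_force: 0.0
```

Run:
```python
from h import *
s=snapshot("wrist");save(s,"w3")
for q,z in [("pull",.026),("lever_end",.0635),("knob_axis",.0635)]:
    print(q,[(round(d["score"],2),np.round(d["pixel"]),ray(s,d["pixel"],z).round(3)) for d in place_of("wrist",q)[:3]])
o=get_obs();print(o["time"],o["tool_pos"],o["wrist_force"])
```

```text
pull [(0.84, array([436.,  74.]), array([ 0.539, -0.067,  0.026])), (0.81, array([349.,  93.]), array([0.505, 0.033, 0.026]))]
lever_end [(0.74, array([302., 122.]), array([0.464, 0.093, 0.064]))]
knob_axis []
15.7 [0.38099754 0.14097048 0.19275076] [ 0.23952123 -0.74479029 -0.46494   ]
```

View pics/w3.png

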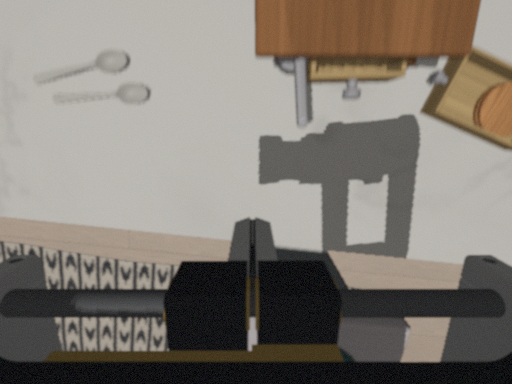

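The lever stays turned, its tip at about (303,122). The drawer's pull is at (350,93), unchanged at home. I hand the job in.

```bash
python3 -c "
from bench import *
print(close_job())"
```

```text
the job is handed in; nothing more can be done
None
```

I pushed the drawer home against its back stop and turned the knob to about 0.95 rad, where the cam gripped firmly at about 8 N on the lever. The arm then backed clear and I handed the job in; the last picture showed the drawer home and the lever holding, and no verdict came back.

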